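Turn the jar row round

TASK

The cook will work from the other side of the counter, so move the four mint-capped jars from the cork rounds on the bamboo board into the white tray in reverse left-to-right order: the jar that was leftmost goes into the rightmost compartment, the second from the left into the second from the right, and so on. Keep the jars upright, and leave each standing by itself on the floor of its own compartment.

Things in the scene. Friction and masses are not known exactly. Their poses are not given: they have to be found in the camera images.
- board: Source rack: fixed flat bamboo board, 86 x 336 mm (its x by y), 10 mm thick, its long side running roughly left-right (body y axis, pointing to the robot's left, +y, give or take 7 degrees). Four cork rounds lie on it in a row at body y = -120, -40, +40, +120 mm, x = 0. Origin: centre of the underside, on the work surface. It stands either nearer to or farther from the robot than the tray.
- tray: Target rack: fixed white open-topped tray, 84 x 321 x 17 mm (x, y, z) with 5 mm floor, walls and dividers; three dividers make a row of four compartments, each 74 x 74 mm inside and 12 mm deep, centred at body x = 0, y = -118.5, -39.5, +39.5, +118.5 mm, floor 5 mm above the origin. Long side roughly left-right (body y axis points to the robot's left, give or take 7 degrees). Origin: centre of the underside, on the work surface. Empty at the start.
- jar_short_wide: Loose, closed round glass jar, 58 mm across and 75 mm high in all (the short and wide one of the four), with nutmegs inside; its top 18 mm is a mint-coloured cap fixed to it, 54 mm across, good to grip from above across the row. Weighs under 0.35 kg. Origin: centre of its underside; z up. Starts on the cork round of the same name.
- jar_short_slim: Loose, closed round glass jar, 48 mm across and 90 mm high in all (the short and slim one of the four), with nutmegs inside; its top 18 mm is a mint-coloured cap fixed to it, 44 mm across, good to grip from above across the row. Weighs under 0.35 kg. Origin: centre of its underside; z up. Starts on the cork round of the same name.
- jar_tall_wide: Loose, closed round glass jar, 58 mm across and 105 mm high in all (the tall and wide one of the four), with a few nutmegs inside; its top 18 mm is a mint-coloured cap fixed to it, 54 mm across, good to grip from above across the row. Weighs under 0.35 kg. Origin: centre of its underside; z up. Starts on the cork round of the same name.
- jar_tall_slim: Loose, closed round glass jar, 50 mm across and 120 mm high in all (the tall and slim one of the four), with cinnamon sticks inside; its top 18 mm is a mint-coloured cap fixed to it, 46 mm across, good to grip from above across the row. Weighs under 0.35 kg. Origin: centre of its underside; z up. Starts on the cork round of the same name.
- cork_short_wide: Fixed cork round, 72 mm across and 4 mm thick, lying on the bamboo board under the jar short and wide and staying there: it marks where in the row that jar stood. All four rounds look alike. Origin: centre of its underside, on the board (10 mm above the work surface).
- cork_short_slim: Fixed cork round, 72 mm across and 4 mm thick, lying on the bamboo board under the jar short and slim and staying there: it marks where in the row that jar stood. All four rounds look alike. Origin: centre of its underside, on the board (10 mm above the work surface).
- cork_tall_wide: Fixed cork round, 72 mm across and 4 mm thick, lying on the bamboo board under the jar tall and wide and staying there: it marks where in the row that jar stood. All four rounds look alike. Origin: centre of its underside, on the board (10 mm above the work surface).
- cork_tall_slim: Fixed cork round, 72 mm across and 4 mm thick, lying on the bamboo board under the jar tall and slim and staying there: it marks where in the row that jar stood. All four rounds look alike. Origin: centre of its underside, on the board (10 mm above the work surface).

How it is judged:
By the outcome, as a careful person would: the job done as asked, in the order asked, and still so for the second after the job is handed in, with the robot touching nothing.
It also fails if it takes over 120 s, if anything falls off the work surface, if the arm or the gripper's body presses on something with over 40 N, if the wrist force passes 120 N, or if a joint passes its speed limit or range.

ROBOT

A 6-joint arm with a two-finger parallel gripper is mounted at the origin on the work surface. World frame = base frame: x ahead of the robot, y to its left, z up, the work surface at z = 0. Lengths are in m, angles in rad, forces in N, time in s.
With the tool pointing down it reaches from about 0.375 to 0.9 m from the base axis. Payload 3.1 kg.
Tool frame: the origin (TCP) lies on the centre line of the jaws, within the pads' length; the fingertips stand robot.nose_length ahead of it and the grasp point (between the pads) lies 6 mm ahead of it (robot.nose_length is the distance from the TCP to the fingertips, in m); z points along the fingers, y is the line along which they close (so a half turn about z gives the same grasp; the last joint's range is limited). The gripper opens to 87 mm and grips with 3 to 60 N. Pads are 19 mm wide; open, the fingers measure 117 mm over their backs; the gripper's body (75 mm by 190 mm) begins 51 mm behind the grasp point.
Start: joints at [0.98, 0.527, 1.433, -0, 1.181, -0.178], TCP at [0.251, 0.572, 0.248] pointing down, gripper open.
Joint ranges: [-3.08, 3.08], [-0.75, 2.2], [0.22, 2.44], [-1.43, 4.57], [0, 2.65], [-2.85, 2.85]. Speed limits (rad/s): [2.79, 2.79, 3.14, 3.14, 3.14, 3.14].

INTERFACE

Orientations are given as a unit quaternion [x, y, z, w].
In Python, from rig import robot gives the robot as it stands.
- The arm moves only by the shell command python3 -m crank 'ROWS' [FORCE]. ROWS is JSON, one flat list of numbers, 7 for each row, row after row: the shift along the tool's x, y, z in mm, then the turn, a rotation vector about the tool's x, y, z in degrees, then the closure in counts, from 0 (fully open) to 255 (shut). In form: [x, y, z, ax, ay, az, fingers, x, y, z, ax, ay, az, fingers, ...]. A call has exactly 5 rows; each row is the pose to reach, as a shift and turn from the pose commanded when the call began, along the tool's axes at that moment; what a row does not reach only later rows make up. A row lasts 1/12 s, in which the tool goes at most 41.7 mm and 7.16 degrees, less where a joint would pass 70% of its speed; a pose out of reach is approached as far as the arm can. A call with a gripper value outside its range is refused whole. The fingers move at their own pace and stop on an object; FORCE is the grip in N (left out, the last holds). Time passes only in rows, so rows that repeat a pose let the fingers close, or fill a call up. It gives the time, the measured TCP pose, the force, the opening and the grip force at its end, in the units of the state.
- robot.get_obs(): the state, without advancing time (a new reading comes with each control period).
- robot.camera(name): name is "side" or "top" or "wrist"; returns a dict with "pixels" (480x640x3 uint8, red, green, blue), "intrinsics" (3x3 intrinsics, pixels), "extrinsics" (4x4, takes a point from camera to world coordinates); the wrist camera has in their place "mount" (4x4, takes a point from camera to tool coordinates, whose origin is the TCP and whose axes are the flange's). Camera axes: x right, y down, z forward; pixel columns grow to the right and rows downward; lengths in m; the calibration is good to about 2 mm. A picture is of the moment at which its call begins: read the wrist's pose just before it. There is no depth.
- robot.hand_in(): hands the job in; it is judged then, once.
The state is a dict: "time": time; "q": joint angles; "joint_velocities": joint speeds; "joint_torque": joint torques, N m; "position": TCP position; "tool_rot": TCP orientation; "ft_force": force on the tool from outside, world axes, zero at the start; "moment": the same for the moment, N m; "grip_width": finger opening in m; "grip_force": force on a finger pad.
Only numpy, scipy, OpenCV 4.12 (cv2) and the standard library are available. Lean on these libraries where they do the work, as an engineer would, in place of code of your own. Each camera call takes 0.05 s, during which the arm holds its last target. There are 200 camera calls.

## Working session

There is one attempt and no reset: what is moved stays moved. The work goes in short steps, Python scripts to look and compute and a shell command to move; the robot and the scene stay as the last step left them, time stands still between calls to the robot, and variables do not carry over. Pictures are saved under pics/ and viewed, at most 14 in all, crops included, and the job is handed in when it is done.

```bash
mkdir -p pics; ls; python3 - <<'E'
from rig import robot
import cv2
print(robot.nose_length, robot.get_obs())
for n in("side","top"):
    c=robot.camera(n); cv2.imwrite(f"pics/{n}0.png",c["pixels"][:,:,::-1]); print(n,c["intrinsics"].tolist(),c["extrinsics"].round(4).tolist())
E
```

```text
pics
0.025 {'time': 0.0, 'q': array([ 9.79525145e-01,  5.28474805e-01,  1.43388492e+00, -8.00958314e-06,
        1.18137557e+00, -1.78477836e-01]), 'joint_velocities': array([ 2.45776087e-04, -6.64661323e-04, -5.96185468e-04, -1.74289153e-03,
       -6.45110522e-05,  3.46150337e-04]), 'joint_torque': array([-1.05280436e-03, -4.40046859e+01, -1.76584375e+01,  6.31910353e-02,
        5.82615752e-02, -1.63862578e-04]), 'position': array([0.25031596, 0.57195694, 0.24657179]), 'tool_rot': array([ 2.04932779e-01,  9.78775464e-01, -9.94341241e-04, -3.98788092e-04]), 'ft_force': array([-0.48218415,  0.61429938, -0.32389941]), 'moment': array([ 0.00114713, -0.03177263, -0.02598101]), 'grip_force': 0.0, 'grip_width': 0.08670878487875651}
side [[567.0992873853464, 0.0, 316.00640777884365], [0.0, 567.0992873853464, 241.0313447441538], [0.0, 0.0, 1.0]] [[-0.8294, -0.3759, 0.4132, 0.2482], [-0.5582, 0.5295, -0.6388, 0.4529], [0.0213, -0.7605, -0.649, 0.5182], [0.0, 0.0, 0.0, 1.0]]
top [[611.9716794603396, 0.0, 316.90331159217226], [0.0, 611.9716794603396, 243.4082749286424], [0.0, 0.0, 1.0]] [[-0.0113, -0.9944, 0.1048, 0.445], [-0.9999, 0.012, 0.0064, -0.0288], [-0.0076, -0.1047, -0.9945, 0.9052], [0.0, 0.0, 0.0, 1.0]]
```

View pics/top0.png

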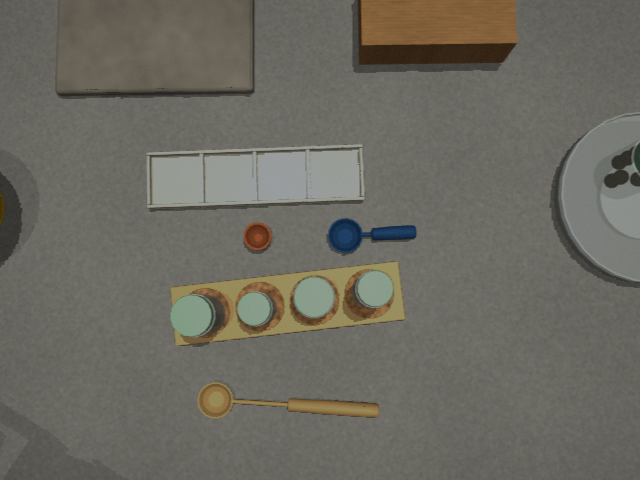

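View pics/side0.png

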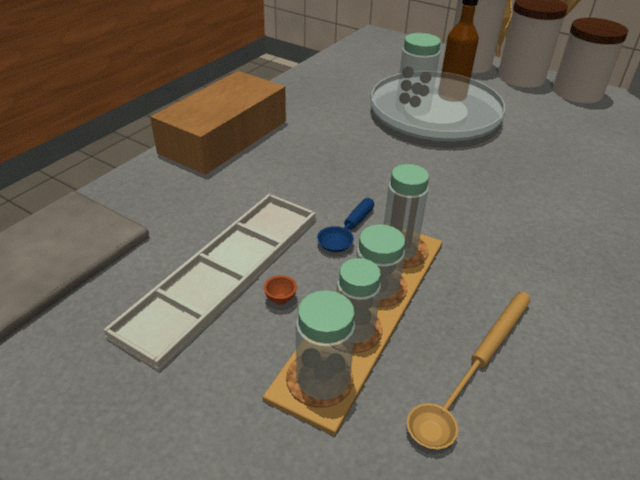

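The top view (image up = +x, left = +y) shows the caps, left to right: tall wide (193,315), short slim (255,309), short wide (314,298) and tall slim (375,289). The tray is farther from the robot, with corners at about (148,152) to (363,207). The side view confirms this. A blue spoon and a red bowl lie between board and tray and stay clear. Next I'll measure.

```bash
cat > h.py <<'E'
import numpy as np, cv2
from scipy.spatial.transform import Rotation as R
def ray(K,E,uv,z):
    d=E[:3,:3]@np.linalg.inv(K)@np.array([uv[0],uv[1],1.]); o=E[:3,3]
    return o+d*(z-o[2])/d[2]
def go(obs,p,yaw=None):
    """shift (mm) to world p in tool axes"""
    r=R.from_quat(obs["tool_rot"]); return (r.inv().apply(np.array(p)-obs["position"])*1000).round(1)
E
python3 - <<'E'
from rig import robot
from h import *
hs=dict(tw=.105,ss=.090,sw=.075,ts=.120); seed=dict(tw=(193,315),ss=(255,309),sw=(314,298),ts=(375,289))
for n in("top","side"):
    c=robot.camera(n); K,E,I=c["intrinsics"],c["extrinsics"],c["pixels"]
    hsv=cv2.cvtColor(I,cv2.COLOR_RGB2HSV)
    m=cv2.inRange(hsv,(55,50,60),(90,255,255))
    for k in cv2.findContours(m,0,1)[0]:
        if cv2.contourArea(k)<300: continue
        M=cv2.moments(k); u=(M['m10']/M['m00'],M['m01']/M['m00'])
        print(n,np.round(u,1),cv2.boundingRect(k),[(a,ray(K,E,u,.014+h-.007)[:2].round(4)) for a,h in hs.items() if n=="side" or np.hypot(u[0]-seed[a][0],u[1]-seed[a][1])<15])
    if n=="top":
        w=cv2.inRange(hsv,(0,0,135),(180,40,255)); w[:130]=0;w[220:]=0;w[:,:130]=0;w[:,380:]=0
        w=cv2.morphologyEx(w,3,np.ones((5,5)))
        k=max(cv2.findContours(w,0,1)[0],key=cv2.contourArea)
        b=cv2.boxPoints(cv2.minAreaRect(k)); P=np.array([ray(K,E,u,.015)[:2] for u in b])
        print(b,P.round(4),P.mean(0),[np.linalg.norm(P[i]-P[i-1]) for i in range(4)])
        b=cv2.inRange(hsv,(12,100,80),(28,255,255)); b[:255]=0;b[350:]=0
        k=max(cv2.findContours(cv2.morphologyEx(b,3,np.ones((25,25))),0,1)[0],key=cv2.contourArea)
        b=cv2.boxPoints(cv2.minAreaRect(k)); P=np.array([ray(K,E,u,.01)[:2] for u in b])
        print(b,P.round(4),P.mean(0))
print(R.from_quat(robot.get_obs()["tool_rot"]).as_matrix().round(3))
E
```

```text
[[144.95493 152.00926]
 [361.5911  143.80336]
 [363.68088 198.9742 ]
 [147.04471 207.1801 ]] [[ 0.6788  0.2315]
 [ 0.687  -0.0912]
 [ 0.6038 -0.0927]
 [ 0.5956  0.2269]] [0.64126511 0.0686072 ] [np.float64(0.08332862466484695), np.float64(0.3227726239020806), np.float64(0.08318471638535802), np.float64(0.3196763909120463)]
[[168.64507 287.04785]
 [397.70407 260.55804]
 [404.47205 319.08148]
 [175.41306 345.5713 ]] [[ 0.4778  0.1945]
 [ 0.5126 -0.1411]
 [ 0.4274 -0.1488]
 [ 0.3931  0.1835]] [0.45272868 0.02204069]
side [325.8 316.1] (298, 291, 57, 52) [('tw', array([0.4376, 0.1394])), ('ss', array([0.4445, 0.1278])), ('sw', array([0.4515, 0.1162])), ('ts', array([0.4306, 0.1509]))]
side [371.1 259.2] (340, 225, 65, 72) [('tw', array([0.4423, 0.0438])), ('ss', array([0.4494, 0.0287])), ('sw', array([0.4566, 0.0136])), ('ts', array([0.4351, 0.0589]))]
side [409.1 179.2] (391, 164, 38, 32) [('tw', array([ 0.4779, -0.1163])), ('ss', array([ 0.4863, -0.1373])), ('sw', array([ 0.4948, -0.1583])), ('ts', array([ 0.4694, -0.0952]))]
side [421.7  43.7] (405, 33, 35, 22) [('tw', array([ 0.6641, -0.5372])), ('ss', array([ 0.6795, -0.5738])), ('sw', array([ 0.6949, -0.6104])), ('ts', array([ 0.6488, -0.5007]))]
[[-0.916  0.401 -0.001]
 [ 0.401  0.916 -0.001]
 [ 0.    -0.001 -1.   ]]
```

```bash
python3 - <<'E'
from rig import robot
from h import *
hs=dict(tw=.105,ss=.090,sw=.075,ts=.120); seed=dict(tw=(193,315),ss=(255,309),sw=(314,298),ts=(375,289))
c=robot.camera("top"); K,E,I=c["intrinsics"],c["extrinsics"],c["pixels"]
hsv=cv2.cvtColor(I,cv2.COLOR_RGB2HSV)
m=cv2.inRange(hsv,(45,25,110),(95,255,255))
for a,(x,y) in seed.items():
    k=[k for k in cv2.findContours(m,0,1)[0] if cv2.pointPolygonTest(k,(x,y),False)>0][0]
    u,r=cv2.minEnclosingCircle(k); e=cv2.fitEllipse(cv2.convexHull(k)); P=ray(K,E,u,.014+hs[a]-.004)
    print(a,np.round(u,1),r,np.round(e[0],1),np.round(e[1],1),P[:2].round(4),"diam",2*r*(E[2,3]-P[2])/K[0,0])
yb=np.array([-.0345,.334]);yb/=np.linalg.norm(yb)
print([(np.array([.4527,.022])+s*yb).round(4) for s in(.12,.04,-.04,-.12)])
yt=np.array([-.0082,.3212]);yt/=np.linalg.norm(yt)
print([(np.array([.6413,.0686])+s*yt).round(4) for s in(.1185,.0395,-.0395,-.1185)])
E
```

```text
tw [190. 315.] 21.138715744018555 [190.3 315.3] [40.8 42.2] [0.4378 0.1403] diam 0.05458827246414428
ss [253.6 308.2] 16.85748291015625 [253.4 308.4] [32.4 33.4] [0.4456 0.0602] diam 0.04435887252964696
sw [313.4 296.7] 20.246002197265625 [313.5 296.6] [39.9 40.2] [ 0.46   -0.0181] diam 0.05426793769090985
ts [374.9 288.2] 18.207473754882812 [374.8 288.2] [35.2 36.1] [ 0.4689 -0.0964] diam 0.04612611675194421
[array([0.4404, 0.1414]), array([0.4486, 0.0618]), array([ 0.4568, -0.0178]), array([ 0.465 , -0.0974])]
[array([0.6383, 0.1871]), array([0.6403, 0.1081]), array([0.6423, 0.0291]), array([ 0.6443, -0.0499])]
```

Image and board geometry agree within 3 mm. I'll start with tall_slim, heading for a hover above it and turning the jaws across the row.

```bash
cat > t.py <<'E'
# python3 t.py x y z heading_deg : shift and z-turn to go, in tool axes, mm / deg
import sys
from rig import robot
from h import *
x,y,z,hd=map(float,sys.argv[1:5]); o=robot.get_obs(); r=R.from_quat(o["tool_rot"])
a=np.radians(hd); T=R.from_matrix(np.array([[np.sin(a),np.cos(a),0],[-np.cos(a),np.sin(a),0],[0,0,-1.]]))
print("shift",go(o,(x,y,z)),"turn",np.degrees((r.inv()*T).as_rotvec()).round(1),"t",round(o["time"],2),"pos",o["position"].round(4),"F",o["ft_force"].round(1),"w",round(o["grip_width"],4),"gf",round(o["grip_force"],1),"q",o["q"].round(2))
E
python3 -m crank '[-26,-30,0,0,0,7,0, -53,-60,0,0,0,14,0, -80,-90,0,0,0,21,0, -106,-120,0,0,0,28,0, -133,-150,0,0,0,35,0]'
python3 t.py .4689 -.0964 .24 5.9
```

```text
time: 0.67
position: [0.3123, 0.3801, 0.2475]
tool_rot: [0.492, 0.871, -0.0, 0.0]
ft_force: [1.0, -1.1, -0.7]
grip_width: 0.0868
grip_force: 0.0Traceback (most recent call last):
  File "t.py", line 6, in <module>
    a=np.radians(hd); T=R.from_matrix(np.array([[np.sin(a),np.cos(a),0],[-np.cos(a),np.sin(a),0],[0,0,-1.]]))
                        ~~~~~~~~~~~~~^^^^^^^^^^^^^^^^^^^^^^^^^^^^^^^^^^^^^^^^^^^^^^^^^^^^^^^^^^^^^^^^^^^^^^^^
  File "scipy/spatial/transform/_rotation.pyx", line 1143, in scipy.spatial.transform._rotation.Rotation.from_matrix
ValueError: Non-positive determinant (left-handed or null coordinate frame) in rotation matrix 0: [[ 0.10279254  0.99470282  0.        ]
 [-0.99470282  0.10279254  0.        ]
 [ 0.          0.         -1.        ]].
```

```bash
sed -i 's/\[\[np.sin(a),np.cos(a),0\],\[-np.cos(a),np.sin(a),0\]/[[-np.sin(a),np.cos(a),0],[np.cos(a),np.sin(a),0]/' t.py
python3 t.py .4689 -.0964 .24 5.9
```

```text
shift [-489.  -111.7    7.6] turn [ 0.   0.  25.2] t 0.67 pos [0.3123 0.3801 0.2475] F [ 1.  -1.1 -0.7] w 0.0868 gf 0.0 q [ 0.66  0.35  1.76 -0.    1.03  0.11]
```

```bash
python3 -m crank '[-38,-8,1,0,0,5,0, -76,-17,2,0,0,10,0, -114,-26,3,0,0,15,0, -152,-35,4,0,0,20,0, -190,-43,5,0,0,25,0]'
python3 t.py .4689 -.0964 .24 5.9
```

```text
time: 1.08
position: [0.3745, 0.1954, 0.2427]
tool_rot: [0.668, 0.744, 0.0, 0.0]
ft_force: [1.3, 0.2, 0.1]
grip_width: 0.0871
grip_force: 0.0
shift [-300.2   62.7    2.7] turn [ 0.  -0.   0.2] t 1.08 pos [0.3745 0.1954 0.2427] F [1.3 0.2 0.1] w 0.0871 gf 0.0 q [ 0.21  0.26  1.92 -0.    0.96  0.11]
```

```bash
python3 -m crank '[-40,8,0,0,0,0,0, -80,16,0,0,0,0,0, -120,24,0,0,0,0,0, -160,32,0,0,0,0,0, -200,42,2,0,0,0,0]' >/dev/null
python3 -m crank '[-40,8,0,0,0,0,0, -80,16,0,0,0,0,0, -100,21,0,0,0,0,0, -100,21,0,0,0,0,0, -100,21,0,0,0,0,0]' >/dev/null
python3 t.py .4689 -.0964 .24 5.9
python3 - <<'E'
from rig import robot
import cv2
c=robot.camera("wrist"); cv2.imwrite("pics/w1.png",c["pixels"][:,:,::-1]); print(c["mount"].round(4).tolist(),c["intrinsics"].round(0).tolist())
E
```

```text
shift [-1.2 -1.6  0.4] turn [-0.  -0.   0.3] t 1.92 pos [ 0.4703 -0.0951  0.2404] F [-0.9  1.3 -0.1] w 0.0872 gf 0.0 q [-0.43  0.34  1.8   0.    1.   -0.54]
[[-0.0003, -0.9687, -0.2484, 0.068], [1.0, -0.0004, 0.0002, 0.0003], [-0.0003, -0.2484, 0.9687, -0.1363], [0.0, 0.0, 0.0, 1.0]] [[395.0, 0.0, 322.0], [0.0, 395.0, 242.0], [0.0, 0.0, 1.0]]
```

View pics/w1.png

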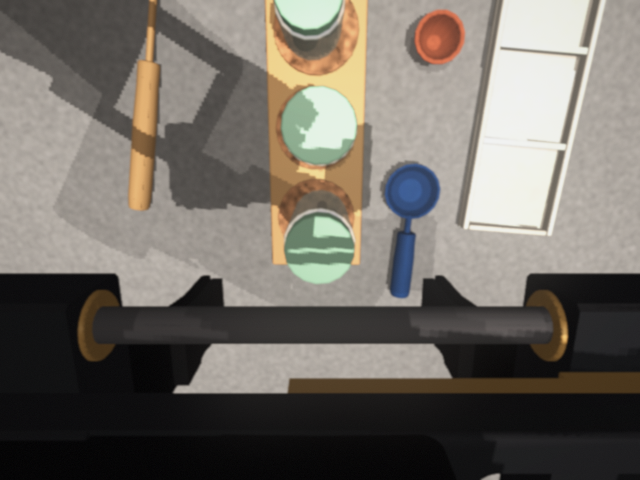

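Wrist view: the tall_slim cap is at (320,246), centred between the fingers, with short_wide at (319,126) and short_slim at (310,5). I'll check this against the top camera.

```bash
cat > wc.py <<'E'
from rig import robot
from h import *
o=robot.get_obs(); c=robot.camera("wrist")
T=np.eye(4);T[:3,:3]=R.from_quat(o["tool_rot"]).as_matrix();T[:3,3]=o["position"]
E=T@c["mount"];K=c["intrinsics"]
hsv=cv2.cvtColor(c["pixels"],cv2.COLOR_RGB2HSV)
m=cv2.morphologyEx(cv2.inRange(hsv,(45,22,60),(95,255,255)),3,np.ones((9,9)))
for k in cv2.findContours(m,0,1)[0]:
    if cv2.contourArea(k)<800: continue
    e=cv2.fitEllipse(cv2.convexHull(k))
    print(np.round(e[0]),np.round(e[1]),{n:ray(K,E,e[0],.014+h-.004)[:2].round(4) for n,h in dict(tw=.105,ss=.09,sw=.075,ts=.12).items()})
E
python3 wc.py
```

```text
[320. 251.] [69. 72.] {'tw': array([ 0.469 , -0.0992]), 'ss': array([ 0.4693, -0.1034]), 'sw': array([ 0.4697, -0.1076]), 'ts': array([ 0.4686, -0.0951])}
[320. 127.] [75. 78.] {'tw': array([ 0.46  , -0.0182]), 'ss': array([ 0.4598, -0.0178]), 'sw': array([ 0.4597, -0.0173]), 'ts': array([ 0.4601, -0.0187])}
[310.  -6.] [69. 88.] {'tw': array([0.4458, 0.0563]), 'ss': array([0.4448, 0.061 ]), 'sw': array([0.4438, 0.0657]), 'ts': array([0.4467, 0.0515])}
```

```bash
python3 -m crank '[-1,-1.5,35,0,0,0,0, -1,-1.5,70,0,0,0,0, -1,-1.5,95,0,0,0,0, -1,-1.5,99,0,0,0,0, -1,-1.5,99,0,0,0,0]' >/dev/null
python3 t.py .4688 -.096 .141 5.9
python3 -m crank '[0,0,0,0,0,0,200, 0,0,0,0,0,0,200, 0,0,0,0,0,0,200, 0,0,0,0,0,0,200, 0,0,0,0,0,0,200]' 25
python3 -m crank '[0,0,0,0,0,0,200, 0,0,0,0,0,0,200, 0,0,0,0,0,0,200, 0,0,0,0,0,0,200, 0,0,0,0,0,0,200]'
```

```text
shift [-2.8  1.1 -0.5] turn [-0.2 -0.1  0.6] t 2.43 pos [ 0.4674 -0.0934  0.1405] F [0.3 0.2 0.7] w 0.0873 gf 0.0 q [-0.43  0.51  1.9   0.    0.74 -0.55]
time: 2.85
position: [0.4694, -0.0955, 0.1425]
tool_rot: [0.667, 0.745, 0.0, 0.001]
ft_force: [-0.7, 0.3, -0.1]
grip_width: 0.0616
grip_force: 0.0
time: 3.27
position: [0.4689, -0.0954, 0.1418]
tool_rot: [0.667, 0.745, -0.0, 0.0]
ft_force: [-0.9, 0.4, 3.8]
grip_width: 0.0454
grip_force: 25.0
```

Gripped at the cap (45.4 mm). Now lift it and carry it to the leftmost compartment.

```bash
python3 -m crank '[0,0,-15,0,0,0,200, 0,0,-35,0,0,0,200, 0,0,-65,0,0,0,200, 0,0,-95,0,0,0,200, 0,0,-125,0,0,0,200]'
python3 t.py .6383 .1871 .272 1.5
```

```text
time: 3.68
position: [0.468, -0.0948, 0.2669]
tool_rot: [0.667, 0.745, -0.0, -0.001]
ft_force: [-0.4, -0.8, -3.0]
grip_width: 0.0453
grip_force: 25.0
shift [261.4 200.4  -5.1] turn [-0.1 -0.1  4.8] t 3.68 pos [ 0.468  -0.0948  0.2669] F [-0.4 -0.8 -3. ] w 0.0453 gf 25.0 q [-0.43  0.3   1.77  0.    1.07 -0.55]
```

```bash
python3 -m crank '[15,12,0,0,0,0,200, 40,31,0,0,0,1,200, 68,52,0,0,0,2,200, 96,74,0,0,0,3,200, 124,95,0,0,0,4,200]' >/dev/null
python3 -m crank '[28,21,0,0,0,0.6,200, 56,43,0,0,0,0.6,200, 84,64,0,0,0,0.6,200, 112,86,0,0,0,0.6,200, 130,98,0,0,0,0.6,200]' >/dev/null
python3 t.py .6383 .1871 .272 1.5
```

```text
shift [11.7 -4.9 -6.9] turn [-0.  -0.1  0.3] t 4.52 pos [0.6435 0.1755 0.2651] F [-0.2 -0.4 -1.3] w 0.0455 gf 25.0 q [0.1  0.57 1.3  0.   1.27 0.07]
```

```bash
python3 -m crank '[9,-4,10,0,0,0.3,200, 9,-4,30,0,0,0.3,200, 9,-4,50,0,0,0.3,200, 9,-4,60,0,0,0.3,200, 9,-4,60,0,0,0.3,200]' >/dev/null
python3 t.py .6383 .1871 .142 1.5
python3 - <<'E'
from rig import robot
import cv2
cv2.imwrite("pics/s2.png",robot.camera("side")["pixels"][:,:,::-1])
E
```

```text
shift [ 6.4  4.3 60.2] turn [-0.5  0.1 -0.1] t 4.93 pos [0.6347 0.1807 0.2023] F [-1.   0.4 -2.1] w 0.0455 gf 25.0 q [ 0.11  0.63  1.38 -0.    1.15  0.08]
```

View pics/s2.png

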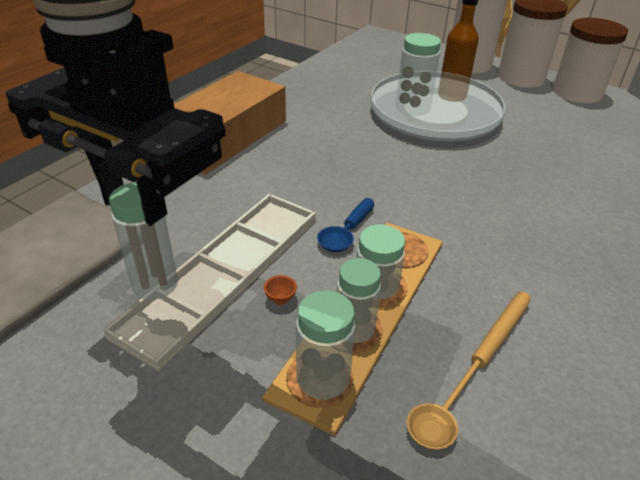

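The side view shows the tall_slim jar held upright above the leftmost compartment, its base at about (150,295). Now I'll lower it.

```bash
python3 -m crank '[3,3,20,0,0,0,200, 3,3,40,0,0,0,200, 3,3,56,0,0,0,200, 3,3,56,0,0,0,200, 3,3,56,0,0,0,200]' >/dev/null
python3 t.py .6383 .1871 .1325 1.5
python3 -m crank '[0,0,2,0,0,0,200, 0,0,2,0,0,0,200, 0,0,4,0,0,0,200, 0,0,4,0,0,0,200, 0,0,4,0,0,0,200]' >/dev/null
python3 t.py .6383 .1871 .1325 1.5
```

```text
shift [ 3.2 -2.5 18.3] turn [-0.   0.  -0.1] t 5.4 pos [0.6409 0.184  0.1508] F [ 0.4 -0.1 -1.9] w 0.0453 gf 25.0 q [ 0.11  0.69  1.4  -0.    1.05  0.09]
shift [ 2.8 -2.6 14.6] turn [ 0. -0. -0.] t 5.82 pos [0.641  0.1844 0.1471] F [-0.2 -0.3 -2.6] w 0.0451 gf 25.0 q [ 0.11  0.7   1.41 -0.    1.04  0.09]
```

```bash
python3 -m crank '[2.5,-2.5,4,0,0,0,200, 2.5,-2.5,8,0,0,0,200, 2.5,-2.5,11,0,0,0,200, 2.5,-2.5,13,0,0,0,200, 2.5,-2.5,13,0,0,0,200]' >/dev/null
python3 t.py .6383 .1871 .1325 1.5
python3 -m crank '[0,0,1,0,0,0,200, 0,0,1,0,0,0,200, 0,0,1,0,0,0,200, 0,0,1,0,0,0,200, 0,0,1,0,0,0,200]' >/dev/null
python3 t.py .6383 .1871 .1325 1.5
```

```text
shift [0.3 0.2 0.6] turn [-0.  0. -0.] t 6.23 pos [0.6381 0.1868 0.1331] F [ 1.6 -0.1 -2.3] w 0.0451 gf 25.0 q [ 0.12  0.71  1.42 -0.    1.01  0.09]
shift [ 0.3 -0.   0.3] turn [ 0.  -0.  -0.1] t 6.65 pos [0.6384 0.1868 0.1328] F [-1.2 -0.2  2.2] w 0.0452 gf 25.0 q [0.12 0.71 1.42 0.   1.01 0.09]
```

Contact with the floor (Fz went from −2.3 to +2.2 N). Release and rise.

```bash
python3 -m crank '[0,0,0,0,0,0,100, 0,0,0,0,0,0,50, 0,0,0,0,0,0,0, 0,0,0,0,0,0,0, 0,0,0,0,0,0,0]' >/dev/null
python3 -m crank '[0,0,0,0,0,0,0, 0,0,-15,0,0,0,0, 0,0,-45,0,0,0,0, 0,0,-80,0,0,0,0, 0,0,-110,0,0,0,0]' >/dev/null
python3 t.py .4599 -.0177 .2 5.9
```

```text
shift [-199.9 -183.5   43.9] turn [-0.  -0.  -4.5] t 7.48 pos [0.6383 0.1868 0.2439] F [ 0.4  0.  -0.4] w 0.0865 gf 0.0 q [0.12 0.59 1.33 0.   1.23 0.09]
```

```bash
python3 -m crank '[-26,-24,0,0,0,-1,0, -53,-49,0,0,0,-2,0, -80,-73,0,0,0,-3,0, -107,-98,0,0,0,-4,0, -134,-123,0,0,0,-4.5,0]' >/dev/null
python3 -m crank '[-26,-24,10,0,0,0,0, -50,-45,25,0,0,0,0, -66,-60,44,0,0,0,0, -66,-60,44,0,0,0,0, -66,-60,44,0,0,0,0]' >/dev/null
python3 t.py .4599 -.0177 .096 5.9; python3 wc.py
```

```text
shift [  5.4  -4.5 102.2] turn [-0.1 -0.1 -0.1] t 8.32 pos [ 0.465  -0.0227  0.1981] F [0.8 0.1 1. ] w 0.087 gf 0.0 q [-0.29  0.39  1.87  0.    0.88 -0.39]
[316. 238.] [80. 82.] {'tw': array([ 0.4601, -0.0094]), 'ss': array([ 0.4602, -0.0131]), 'sw': array([ 0.4603, -0.0168]), 'ts': array([ 0.46  , -0.0057])}
[303. 109.] [76. 81.] {'tw': array([0.4466, 0.0597]), 'ss': array([0.4457, 0.0607]), 'sw': array([0.4449, 0.0618]), 'ts': array([0.4474, 0.0587])}
```

```bash
python3 -m crank '[3,-3,20,0,0,0,0, 3,-3,45,0,0,0,0, 3,-3,62,0,0,0,0, 3,-3,62,0,0,0,0, 3,-3,62,0,0,0,0]' >/dev/null
python3 t.py .46 -.0172 .096 5.9
```

```text
shift [ 1.9 -3.4 40.6] turn [ 0.  -0.   0.1] t 8.78 pos [ 0.4636 -0.0188  0.1366] F [0.  1.1 0.6] w 0.087 gf 0.0 q [-0.28  0.5   1.93  0.    0.7  -0.39]
```

```bash
python3 -m crank '[2,-3,15,0,0,0,0, 2,-3,30,0,0,0,0, 2,-3,40,0,0,0,0, 2,-3,40,0,0,0,0, 2,-3,40,0,0,0,0]' >/dev/null
python3 t.py .46 -.0172 .096 5.9
python3 -m crank '[0,0,0,0,0,0,200, 0,0,0,0,0,0,200, 0,0,0,0,0,0,200, 0,0,0,0,0,0,200, 0,0,0,0,0,0,200]' 25 >/dev/null
python3 -m crank '[0,0,0,0,0,0,200, 0,0,0,0,0,0,200, 0,0,0,0,0,0,200, 0,0,0,0,0,0,200, 0,0,0,0,0,0,200]' >/dev/null
python3 t.py .6403 .1081 .236 1.5
```

```text
shift [ 0.5 -0.6  1.5] turn [0.1 0.  0.1] t 9.2 pos [ 0.4606 -0.0177  0.0975] F [-0.7 -0.3  0.5] w 0.0869 gf 0.0 q [-0.28  0.58  1.97  0.    0.59 -0.39]
shift [ 106.5  192.9 -139.2] turn [0.  0.  4.4] t 10.03 pos [ 0.4595 -0.0178  0.0967] F [-0.1  0.2  4.1] w 0.0534 gf 25.0 q [-0.28  0.58  1.97 -0.    0.59 -0.39]
```

```bash
python3 -m crank '[0,0,-15,0,0,0,200, 0,0,-40,0,0,0,200, 0,0,-75,0,0,0,200, 0,0,-110,0,0,0,200, 0,0,-135,0,0,0,200]' >/dev/null
python3 -m crank '[10,18,0,0,0,0,200, 25,46,0,0,0,1,200, 40,73,0,0,0,2,200, 55,100,0,0,0,3,200, 70,127,0,0,0,4.3,200]' >/dev/null
python3 -m crank '[13,23,0,0,0,0,200, 26,46,0,0,0,0,200, 37,66,0,0,0,0,200, 37,66,0,0,0,0,200, 37,66,0,0,0,0,200]' >/dev/null
python3 t.py .6403 .1081 .0877 1.5
```

```text
shift [  3.8  -2.4 142.4] turn [-0.1  0.   0.2] t 11.28 pos [0.6432 0.1044 0.2301] F [-0.7  0.8 -1.7] w 0.0532 gf 25.0 q [-0.01  0.58  1.38 -0.    1.18 -0.04]
```

```bash
python3 -m crank '[3,-2,25,0,0,0,200, 3,-2,60,0,0,0,200, 3,-2,90,0,0,0,200, 3,-2,110,0,0,0,200, 3,-2,110,0,0,0,200]' >/dev/null
python3 -m crank '[0,0,5,0,0,0,200, 0,0,10,0,0,0,200, 0,0,15,0,0,0,200, 0,0,15,0,0,0,200, 0,0,15,0,0,0,200]' >/dev/null
python3 t.py .6403 .1081 .0877 1.5
```

```text
shift [ 1.4 -1.3 19.6] turn [0.1 0.  0.2] t 12.12 pos [0.6416 0.1068 0.1073] F [-0.3  0.2 -0.3] w 0.0533 gf 25.0 q [-0.01  0.73  1.47 -0.    0.94 -0.04]
```

```bash
python3 -m crank '[1,-1,5,0,0,0,200, 1,-1,10,0,0,0,200, 1,-1,15,0,0,0,200, 1,-1,17,0,0,0,200, 1,-1,17,0,0,0,200]' >/dev/null
python3 t.py .6403 .1081 .0877 1.5
python3 -m crank '[0,0,1,0,0,0,200, 0,0,1,0,0,0,200, 0,0,2,0,0,0,200, 0,0,2,0,0,0,200, 0,0,2,0,0,0,200]' >/dev/null
python3 t.py .6403 .1081 .0877 1.5
```

```text
shift [0.3 0.7 0.9] turn [-0.1 -0.   0.2] t 12.53 pos [0.6396 0.1078 0.0886] F [-0.3  0.5 -1. ] w 0.0532 gf 25.0 q [-0.    0.76  1.48 -0.    0.9  -0.03]
shift [ 0.3 -0.2  0.1] turn [ 0.  -0.   0.1] t 12.95 pos [0.6405 0.1078 0.0878] F [ 0.4 -0.5 -0.5] w 0.0534 gf 25.0 q [-0.01  0.76  1.48  0.    0.9  -0.03]
```

```bash
python3 -m crank '[0,0,1,0,0,0,200, 0,0,1,0,0,0,200, 0,0,1,0,0,0,200, 0,0,1,0,0,0,200, 0,0,1,0,0,0,200]' >/dev/null
python3 t.py .6403 .1081 .0877 1.5
```

```text
shift [ 0.3 -0.2  0.1] turn [0.1 0.  0.2] t 13.37 pos [0.6405 0.1078 0.0878] F [-1.1  0.3  6.1] w 0.0538 gf 25.0 q [-0.    0.76  1.48 -0.    0.9  -0.03]
```

Firm contact (6 N). Release, rise, and go to short_slim.

```bash
python3 -m crank '[0,0,-1,0,0,0,100, 0,0,-1,0,0,0,50, 0,0,-1,0,0,0,0, 0,0,-1,0,0,0,0, 0,0,-1,0,0,0,0]' >/dev/null
python3 -m crank '[0,0,0,0,0,0,0, 0,0,-15,0,0,0,0, 0,0,-45,0,0,0,0, 0,0,-80,0,0,0,0, 0,0,-120,0,0,0,0]' >/dev/null
python3 t.py .4455 .0605 .2 5.9
```

```text
shift [ -41.7 -194.6    7.8] turn [-0.3 -0.  -4.3] t 14.2 pos [0.6389 0.1077 0.2069] F [ 1.  -0.2  0.5] w 0.0867 gf 0.0 q [-0.01  0.6   1.41  0.    1.13 -0.03]
```

```bash
python3 -m crank '[-7,-33,0,0,0,-1,0, -14,-67,0,0,0,-2,0, -21,-100,0,0,0,-3,0, -28,-134,2,0,0,-4.3,0, -36,-165,4,0,0,-4.3,0]' >/dev/null
python3 -m crank '[-6,-27,5,0,0,0,0, -6,-27,20,0,0,0,0, -6,-27,40,0,0,0,0, -6,-27,40,0,0,0,0, -6,-27,40,0,0,0,0]' >/dev/null
python3 t.py .4455 .0605 .111 5.9
```

```text
shift [ 2.6 -3.8 52.3] turn [-0.1 -0.   0. ] t 15.03 pos [0.4497 0.0583 0.1632] F [ 0.8 -0.2  0.1] w 0.0868 gf 0.0 q [-0.12  0.44  1.94  0.    0.77 -0.22]
```

```bash
python3 -m crank '[2,-3.5,15,0,0,0,0, 2,-3.5,35,0,0,0,0, 2,-3.5,50,0,0,0,0, 2,-3.5,50,0,0,0,0, 2,-3.5,50,0,0,0,0]' >/dev/null
python3 t.py .4455 .0605 .111 5.9
python3 -m crank '[0,0,0,0,0,0,200, 0,0,0,0,0,0,200, 0,0,0,0,0,0,200, 0,0,0,0,0,0,200, 0,0,0,0,0,0,200]' 25 >/dev/null
python3 -m crank '[0,0,0,0,0,0,200, 0,0,0,0,0,0,200, 0,0,0,0,0,0,200, 0,0,0,0,0,0,200, 0,0,0,0,0,0,200]' >/dev/null
python3 t.py .6423 .0291 .25 1.5
```

```text
shift [ 0.7 -1.3  2.8] turn [-0.  -0.   0.1] t 15.45 pos [0.4469 0.06   0.1138] F [-0.4 -0.6 -0.6] w 0.0872 gf 0.0 q [-0.12  0.54  1.98 -0.    0.62 -0.22]
shift [ -51.   191.7 -136.5] turn [-0.  -0.   4.4] t 16.28 pos [0.4463 0.0599 0.1136] F [-0.1  0.4  0.8] w 0.0433 gf 25.0 q [-0.12  0.54  1.98 -0.    0.62 -0.22]
```

```bash
python3 -m crank '[0,0,-15,0,0,0,200, 0,0,-40,0,0,0,200, 0,0,-75,0,0,0,200, 0,0,-110,0,0,0,200, 0,0,-135,0,0,0,200]' >/dev/null
python3 -m crank '[-5,18,0,0,0,0,200, -12,45,0,0,0,1,200, -19,73,0,0,0,2,200, -26,100,0,0,0,3,200, -33,127,0,0,0,4.3,200]' >/dev/null
python3 -m crank '[-8,23,0,0,0,0,200, -15,45,0,0,0,0,200, -22,65,0,0,0,0,200, -22,65,0,0,0,0,200, -22,65,0,0,0,0,200]' >/dev/null
python3 t.py .6423 .0291 .1046 1.5
```

```text
shift [  9.3   0.9 142.8] turn [-0.1 -0.   0.1] t 17.53 pos [0.6419 0.0198 0.2474] F [-0.2 -0.1 -0.8] w 0.0432 gf 25.0 q [-0.14  0.55  1.39  0.    1.21 -0.17]
```

```bash
python3 -m crank '[9,0.5,25,0,0,0,200, 9,0.5,60,0,0,0,200, 9,0.5,90,0,0,0,200, 9,0.5,110,0,0,0,200, 9,0.5,110,0,0,0,200]' >/dev/null
python3 -m crank '[0,0,5,0,0,0,200, 0,0,10,0,0,0,200, 0,0,15,0,0,0,200, 0,0,15,0,0,0,200, 0,0,15,0,0,0,200]' >/dev/null
python3 t.py .6423 .0291 .1046 1.5
```

```text
shift [-0.  -0.1 19.8] turn [0.1 0.  0.2] t 18.37 pos [0.6423 0.0291 0.1244] F [ 0.1 -0.2 -0.6] w 0.043 gf 25.0 q [-0.13  0.7   1.49 -0.    0.95 -0.16]
```

```bash
python3 -m crank '[0,0,5,0,0,0,200, 0,0,10,0,0,0,200, 0,0,15,0,0,0,200, 0,0,18,0,0,0,200, 0,0,18,0,0,0,200]' >/dev/null
python3 t.py .6423 .0291 .1046 1.5
python3 -m crank '[0,0,1,0,0,0,200, 0,0,2,0,0,0,200, 0,0,2.5,0,0,0,200, 0,0,2.5,0,0,0,200, 0,0,2.5,0,0,0,200]' >/dev/null
python3 t.py .6423 .0291 .1046 1.5
```

```text
shift [-0.1  0.7  0.3] turn [-0.1 -0.   0.1] t 18.78 pos [0.6416 0.0292 0.1049] F [ 0.5 -0.  -1.2] w 0.0436 gf 25.0 q [-0.13  0.73  1.5  -0.    0.92 -0.16]
shift [-0.   0.3 -0.1] turn [0.  0.  0.2] t 19.2 pos [0.642  0.0291 0.1045] F [-3.1 -0.1  5.6] w 0.0429 gf 25.0 q [-0.13  0.73  1.5  -0.    0.92 -0.16]
```

Contact again. Release, rise, and fetch tall_wide.

```bash
python3 -m crank '[0,0,-1,0,0,0,100, 0,0,-1,0,0,0,50, 0,0,-1,0,0,0,0, 0,0,-1,0,0,0,0, 0,0,-1,0,0,0,0]' >/dev/null
python3 -m crank '[0,0,0,0,0,0,0, 0,0,-15,0,0,0,0, 0,0,-45,0,0,0,0, 0,0,-80,0,0,0,0, 0,0,-115,0,0,0,0]' >/dev/null
python3 t.py .4378 .1405 .22 5.9
```

```text
shift [ 1.171e+02 -2.003e+02 -1.000e-01] turn [-0.1 -0.  -4.3] t 20.03 pos [0.6413 0.0292 0.2193] F [0.9 0.5 0.1] w 0.0869 gf 0.0 q [-0.13  0.58  1.41  0.    1.15 -0.16]
```

```bash
python3 -m crank '[17,-30,0,0,0,-1,0, 34,-59,0,0,0,-2,0, 52,-89,0,0,0,-3,0, 69,-118,0,0,0,-4.3,0, 86,-147,0,0,0,-4.3,0]' >/dev/null
python3 -m crank '[15,-28,0,0,0,0,0, 27,-53,0,0,0,0,0, 27,-53,5,0,0,0,0, 27,-53,10,0,0,0,0, 27,-53,10,0,0,0,0]' >/dev/null
python3 t.py .4378 .1405 .126 5.9; python3 wc.py
```

```text
shift [ 8.3  0.9 82.6] turn [0.  0.  0.1] t 20.87 pos [0.4377 0.1322 0.2086] F [-0.4 -0.6 -0.2] w 0.0869 gf 0.0 q [ 0.05  0.36  1.88 -0.    0.89 -0.06]
[322. 243.] [87. 89.] {'tw': array([0.4372, 0.1403]), 'ss': array([0.4376, 0.1364]), 'sw': array([0.438 , 0.1326]), 'ts': array([0.4368, 0.1442])}
```

```bash
python3 -m crank '[8,1,20,0,0,0,0, 8,1,45,0,0,0,0, 8,1,70,0,0,0,0, 8,1,80,0,0,0,0, 8,1,80,0,0,0,0]' >/dev/null
python3 t.py .4376 .1403 .126 5.9
python3 -m crank '[0,0,0,0,0,0,200, 0,0,0,0,0,0,200, 0,0,0,0,0,0,200, 0,0,0,0,0,0,200, 0,0,0,0,0,0,200]' 25 >/dev/null
python3 -m crank '[0,0,0,0,0,0,200, 0,0,0,0,0,0,200, 0,0,0,0,0,0,200, 0,0,0,0,0,0,200, 0,0,0,0,0,0,200]' >/dev/null
python3 t.py .6443 -.0499 .265 1.5
```

```text
shift [0.6 0.3 0.7] turn [-0.2 -0.  -0. ] t 21.33 pos [0.4374 0.1397 0.1267] F [-0.4 -0.4  1. ] w 0.0871 gf 0.0 q [ 0.06  0.52  1.95 -0.    0.68 -0.04]
shift [-210.7  186.1 -135.3] turn [0.  0.  4.5] t 22.17 pos [0.4374 0.1404 0.1295] F [-1.3 -0.4  5.6] w 0.0535 gf 25.0 q [ 0.07  0.51  1.95 -0.    0.68 -0.04]
```

```bash
python3 -m crank '[0,0,-15,0,0,0,200, 0,0,-40,0,0,0,200, 0,0,-75,0,0,0,200, 0,0,-110,0,0,0,200, 0,0,-135,0,0,0,200]' >/dev/null
python3 -m crank '[-17,15,0,0,0,0,200, -38,34,0,0,0,1,200, -60,53,0,0,0,2,200, -82,72,0,0,0,3,200, -104,92,0,0,0,4.3,200]' >/dev/null
python3 -m crank '[-27,20,0,0,0,0,200, -54,40,0,0,0,0,200, -80,60,0,0,0,0,200, -106,80,0,0,0,0,200, -113,85,0,0,0,0,200]' >/dev/null
python3 t.py .6443 -.0499 .1205 1.5
```

```text
shift [ 18.8  13.6 142.5] turn [ 0.2  0.2 -0. ] t 23.42 pos [ 0.6308 -0.0687  0.263 ] F [ 1.2 -0.5 -2.3] w 0.0532 gf 25.0 q [-0.28  0.52  1.39 -0.    1.22 -0.31]
```

```bash
python3 -m crank '[9,9,0,0,0,0,200, 9,9,10,0,0,0,200, 9,9,20,0,0,0,200, 9,9,20,0,0,0,200, 9,9,20,0,0,0,200]' >/dev/null
python3 t.py .6443 -.0499 .1205 1.5
```

```text
shift [  3.1  10.4 121.7] turn [-0.3 -0.1  0.2] t 23.83 pos [ 0.6345 -0.0535  0.2423] F [-0.6  1.4 -1.9] w 0.0532 gf 25.0 q [-0.26  0.55  1.4  -0.    1.19 -0.29]
```

```bash
python3 -m crank '[4,8,20,0,0,0,200, 4,8,50,0,0,0,200, 4,8,75,0,0,0,200, 4,8,90,0,0,0,200, 4,8,90,0,0,0,200]' >/dev/null
python3 -m crank '[0,0,5,0,0,0,200, 0,0,10,0,0,0,200, 0,0,14,0,0,0,200, 0,0,14,0,0,0,200, 0,0,14,0,0,0,200]' >/dev/null
python3 t.py .6443 -.0499 .1205 1.5
```

```text
shift [ 0.8 -0.3 20.2] turn [0.1 0.  0.1] t 24.67 pos [ 0.6446 -0.0507  0.1407] F [-0.  -0.9 -2.2] w 0.0535 gf 25.0 q [-0.25  0.68  1.47 -0.    0.99 -0.28]
```

```bash
python3 -m crank '[1,0,5,0,0,0,200, 1,0,10,0,0,0,200, 1,0,15,0,0,0,200, 1,0,18,0,0,0,200, 1,0,18,0,0,0,200]' >/dev/null
python3 t.py .6443 -.0499 .1205 1.5
python3 -m crank '[0,0,1,0,0,0,200, 0,0,2,0,0,0,200, 0,0,2.5,0,0,0,200, 0,0,2.5,0,0,0,200, 0,0,2.5,0,0,0,200]' >/dev/null
python3 t.py .6443 -.0499 .1205 1.5
```

```text
shift [-0.4  0.4  0.6] turn [-0.1 -0.   0.1] t 25.08 pos [ 0.6439 -0.0495  0.1211] F [-0.6  0.9 -2.3] w 0.0532 gf 25.0 q [-0.25  0.71  1.48 -0.    0.96 -0.28]
shift [-0.2 -0.   0.1] turn [0.  0.  0.2] t 25.5 pos [ 0.6443 -0.0497  0.1206] F [-2.3  0.2  5.9] w 0.0531 gf 25.0 q [-0.25  0.71  1.48 -0.    0.95 -0.28]
```

Contact. Release, rise, then withdraw so the cameras can see.

```bash
python3 -m crank '[0,0,-1,0,0,0,100, 0,0,-1,0,0,0,50, 0,0,-1,0,0,0,0, 0,0,-1,0,0,0,0, 0,0,-1,0,0,0,0]' >/dev/null
python3 -m crank '[0,0,0,0,0,0,0, 0,0,-15,0,0,0,0, 0,0,-45,0,0,0,0, 0,0,-80,0,0,0,0, 0,0,-115,0,0,0,0]' >/dev/null
python3 -m crank '[0,-35,0,0,0,0,0, 0,-70,0,0,0,0,0, 0,-105,0,0,0,0,0, 0,-140,0,0,0,0,0, 0,-170,0,0,0,0,0]' >/dev/null
python3 -m crank '[0,0,0,0,0,0,0, 0,0,0,0,0,0,0, 0,0,0,0,0,0,0, 0,0,0,0,0,0,0, 0,0,0,0,0,0,0]'
python3 - <<'E'
from rig import robot
import cv2
for n in("side","top"): cv2.imwrite(f"pics/{n}9.png",robot.camera(n)["pixels"][:,:,::-1])
E
```

```text
time: 27.17
position: [0.4759, -0.0548, 0.2356]
tool_rot: [0.697, 0.717, 0.0, 0.001]
ft_force: [0.2, -0.3, 0.4]
grip_width: 0.0873
grip_force: 0.0
```

View pics/side9.png

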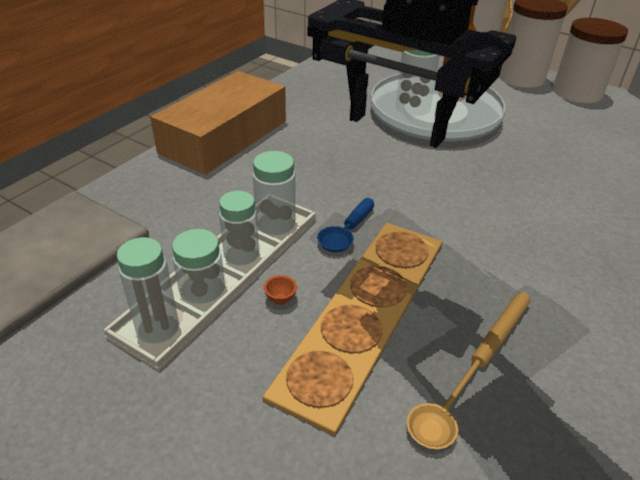

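View pics/top9.png

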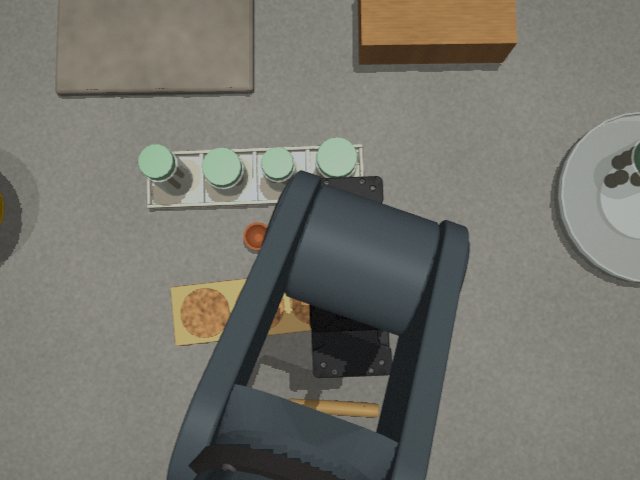

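Both views show all four jars upright, one to each compartment. Left to right they are tall_slim (150,290), short_wide (199,270), short_slim (240,228) and tall_wide (275,193) in the side view. The board is empty and the gripper is clear.

```bash
python3 -c "
from rig import robot
print(robot.hand_in())"
```

```text
the job is handed in; nothing more can be done
None
```

All four jars are standing upright in the tray in reversed order, one per compartment (left to right: tall slim, short wide, short slim, tall wide), and the job was handed in after about 27 s of robot time.

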